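# Brush out the filter bowl and snap the drain cap shut

## Robot

A 6-joint arm with a two-finger parallel gripper is mounted at the origin on the work surface. World frame = base frame: x ahead of the robot, y to its left, z up, the work surface at z = 0. Lengths are in m, angles in degrees, forces in N, time in s.
With the tool pointing down it reaches from about 0.4 to 0.825 m from the base axis. Payload 7 kg.
Tool frame: the origin (TCP) lies on the centre line of the jaws, within the pads' length; the fingertips stand 17 mm ahead of it and the grasp point (between the pads) lies 2 mm behind it; y points along the fingers, z is the direction in which the jaws open and shut, and the axes are right-handed (so a half turn about y gives the same grasp; the last joint's range is limited). The gripper opens to 88 mm and grips with 3 to 60 N. Pads are 19 mm wide; open, the fingers measure 130 mm over their backs; the gripper's body (78 mm by 193 mm) begins 47 mm behind the grasp point.
Start: joints at [92.481, 20.546, 0.682, 0, -70.136, -16.507], TCP at [0.164, 0.655, 0.244] pointing down, gripper open.
Joint ranges: [-176.03, 176.03], [-82.01, 121.73], [-58.28, 71.71], [-173.87, 95.51], [-174.79, -0.11], [-173.66, 173.66]. Speed limits (degrees/s): [136.94, 136.94, 172.46, 180, 180, 180].

## Interface

Orientations are given as [roll, pitch, yaw] about the fixed x, y, z axes, in that order (R = Rz(yaw) Ry(pitch) Rx(roll)).
In Python, from plant import r, capture, camera_info gives the robot as it stands. The module is installed in compiled form; this text tells all that it offers.
- The arm moves only by the tool apply_moves, never from a script. Its argument "deltas" is a list of rows, each an object of numbers: "tx", "ty", "tz": the shift along the tool's x, y, z in m; "turn": the turn about the tool's y in rad; "gripper": the finger opening in m, from 0 to 0.0876. A call has 1 to 5 rows; each row is the pose to reach, as a shift and turn from the pose commanded when the call began, along the tool's axes at that moment; what a row does not reach only later rows make up. A row lasts 1/10 s, in which the tool goes at most 50 mm and 8.59 degrees, less where a joint would pass 70% of its speed; a pose out of reach is approached as far as the arm can. A call with a gripper value outside its range is refused whole. The fingers move at their own pace and stop on an object; "newtons" is the grip in N (left out, the last holds). Time passes only in rows, so rows that repeat a pose let the fingers close. It gives the time, the measured TCP pose, the force and the opening at its end, in the units of the state.
- r.get_state(): the state, without advancing time (a new reading comes with each control period).
- capture(name): name is "scene" or "top"; returns (picture, depth): 400x640x3 uint8, red, green, blue; 400x640 float32, m along the optical axis (not along the pixel's ray), 0 where there is no reading.
- camera_info(name): a dict with "K" (3x3 intrinsics, pixels), "k1" (the pictures are not rectified: a ray, as slopes to the right and down, at radius r is drawn at 1 + k1 r^2 times it, then the intrinsics apply), "eye" and "orientation" of the camera in the world. Camera axes: x right, y up, looking along -z (the intrinsics and any distortion apply to the point x, -y, -z); pixel columns grow to the right and rows downward; lengths in m; the calibration is good to about 2 mm. A picture is of the moment at which its call begins. camera_info takes no time and is no camera call.
- r.close_job(): hands the job in, once; it reports no verdict.
The state is a dict: "time_s": time; "joints": joint angles; "qd": joint speeds; "joint_torque": joint torques, N m; "tcp_pos": TCP position; "eef_rot": TCP orientation; "contact_force": force on the tool from outside, world axes, zero at the start; "moment": the same for the moment, N m; "gripper_width": finger opening in m.
Only numpy, scipy, OpenCV 4.12 (cv2) and the standard library are available. Lean on these libraries where they do the work, as an engineer would, in place of code of your own. Each camera call takes 0.05 s, during which the arm holds its last target.

## Task

Brush out the clear filter bowl: take the brush that stands in it by its green handle and move it at least twice from the bottom of the bowl up until the bristles are near the rim and back down to the bottom, never lifting it out, and leave it standing in the bowl. Then take the blue snap cap and press it straight down onto the white stud of the bowl's drain pipe until it clicks past the orange catches, and keep pressing after the click so that the black rubber sealing ring under the cap is squeezed well past half of its travel. The job finishes while you still hold the cap pressed down like that: do not let go or ease off, and leave everything else on the bench where it is.

Things in the scene. Friction and masses are not known exactly. Their poses are not given: they have to be found in the camera images.
- stand: Grey fixed base plate, 90 x 320 mm and 14 mm thick, bolted to the bench; origin at the centre of its underside on the bench, z up. Its y axis runs along the plate: the clear bowl stands at y = +100 mm, the stud at y = -100 mm. A white pipe 18 mm thick joins them, 43 mm high at most.
- bowl_floor (a point): Centre of the inner floor of the clear filter bowl, 20 mm above the bench. The bowl is a fixed upright cup: outer diameter 82 mm, wall 4 mm, inner diameter 74 mm, inner depth 124 mm.
- bowl_rim (a point): Centre of the bowl's mouth, 144 mm above the bench.
- stud_top (a point): Top centre of the fixed upright white stud at the end of the drain pipe, 115 mm above the bench. Its tip is 10 mm wide and widens within 8 mm to a 22 mm shaft. Height of the cap's centre relative to this point: +9 mm as its lip first touches the catches, -3.5 mm at the click, -5.5 mm resting on the free sealing ring, -11.5 mm with the ring fully squeezed.
- stud_catch (a point): Axis of the stud at the level of the widest part of its four orange sprung catches (32 mm across), 14 mm below the stud's top. The catches slope inwards above this level. Pressing the cap's lip over them takes roughly 8 to 16 N, dropping suddenly once past. Below the sealing ring the pipe is 26 to 36 mm wide.
- seal (a joint): Black rubber sealing ring round the foot of the stud, 38 mm across, its top 24 mm below the stud's top: how far it is squeezed down, 0 m free to 0.006 m fully squeezed; it springs back with 3 N per mm (0.0045 m takes about 14 N).
- brush_tip (a point): Middle of the flat underside of the brush's bristle head. The brush stands upright in the bowl, its flat underside on the bowl's floor, origin axis z up along the handle. White stiff bristle head 60 mm across (solid core 54 mm), 55 mm high, then a thin 8 mm wire stem, then a green round handle 17 mm thick from 110 to 230 mm above the underside. Mass about 120 g.
- brush_grip (a point): Point on the axis of the brush's green handle, 205 mm above the underside, 25 mm below the handle's top end: a good place to grip from above.
- cap_mid (a point): Centre of the loose blue snap cap, half-way up its height; z up along its axis. Cap 42 mm across, 37 mm high, closed flat top, open underneath (mouth 26 mm across, wider inside, 32 mm deep), mass about 40 g. It stands mouth down on the bench, its top 18.5 mm above this point.
- tape: Bystander: grey tape roll, 72 mm across, 24 mm high, origin at the centre of its underside.
- fitting: Bystander: six-sided brass pipe fitting, 36 mm wide, 34 mm high, origin at the centre of its underside.
- cartridge: Bystander: white upright filter cartridge with blue ends, 65 mm across, 200 mm high, origin at the centre of its underside.
- jar: Bystander: glass jar with white lid, 70 mm across, 90 mm high, origin at the centre of its underside.
- wrench: Bystander: steel wrench lying on the bench.
- torch: Bystander: black and orange hand torch lying on the bench, 165 mm long, 39 mm thick.
There are look-alikes about, which are no part of the job. What is shaped like the part that bears brush_tip but yellow is not meant.

How it is judged (in metres and radians):
On the way, in this order (a step that is already met when the one before it is completed fails the run):
1. brush raised in the bowl, first stroke (z of brush_tip in the frame of bowl_floor above 0.045 m and horizontal distance between brush_tip and bowl_floor below 0.03 m), for 0.05 s.
2. brush back down at the bottom (z of brush_tip in the frame of bowl_floor below 0.012 m and horizontal distance between brush_tip and bowl_floor below 0.03 m), for 0.05 s.
3. brush raised in the bowl, second stroke (all of step 1), for 0.05 s.
4. brush back down at the bottom (all of step 2), for 0.05 s.
5. cap snapped past the catches of the stud (z of cap_mid in the frame of stud_top below -0.0035 m and horizontal distance between cap_mid and stud_top below 0.004 m and angle between cap_mid's own z axis and vertical below 0.12 rad), for 0.1 s.
At the end, for the whole second after the job is handed in: Cap centre over 6 mm below the stud top, within 4 mm of its axis, tilt under 0.12 rad; fingers still pressing, sealing ring squeezed over 3 mm throughout; brush in the bowl, underside within 15 mm of the floor and 30 mm of the axis, tilt under 0.3 rad (z of cap_mid in the frame of stud_top below -0.006 m and horizontal distance between cap_mid and stud_top below 0.004 m and angle between cap_mid's own z axis and vertical below 0.12 rad and value of joint seal above 0.003 m and contact force between the fingers and cap above 1 N and z of brush_tip in the frame of bowl_floor below 0.015 m and angle between brush_tip's own z axis and vertical below 0.3 rad and horizontal distance between brush_tip and bowl_floor below 0.03 m); the arm keeps its last pose, push and grip.
It fails at once if the brush is lifted out of the bowl (z of brush_tip in the frame of bowl_floor above 0.122 m).
It fails at once if a bystander on the bench is disturbed (moved more than 30 mm) (distance of any of tape, fitting, cartridge, jar, wrench, torch from where it was at the start of the episode above 0.03 m).
It also fails if it takes over 64 s, if anything falls off the work surface, if the arm or the gripper's body presses on something with over 40 N, if the wrist force passes 120 N, or if a joint passes its speed limit or range.

## Working session

There is one attempt and no reset: what is moved stays moved. The work goes in short steps, Python scripts to look and compute and a tool call to move; the robot and the scene stay as the last step left them, time stands still between calls to the robot, and variables do not carry over. Pictures are saved under pics/ and viewed, and the job is handed in when it is done.

Besides the shell and the picture viewer there is one more tool, called after "Request:" by a JSON object that holds its "fn" and its "kwargs". apply_moves: Moves the arm, as the interface text tells. Its arguments: {"type":"object","properties":{"deltas":{"type":"array","items":{"type":"object","properties":{"tx":{"type":"number"},"ty":{"type":"number"},"tz":{"type":"number"},"turn":{"type":"number"},"gripper":{"type":"number"}}}},"newtons":{"type":"number"}},"required":["deltas"]}

```bash
mkdir -p pics; python3 - <<'E'
from plant import r,capture,camera_info
import cv2,numpy as np
print(r.get_state())
for n in ("scene","top"):
    print(n,camera_info(n))
    p,d=capture(n); np.savez(f"{n}0.npz",p=p,d=d)
    cv2.imwrite(f"pics/{n}0.png",p[:,:,::-1])
E
```

```text
{'time_s': 0.0, 'joints': array([ 9.24810155e+01,  2.05893244e+01,  6.34481339e-01, -2.08665704e-02,
       -7.01369829e+01, -1.65046344e+01]), 'qd': array([-0.04428439, -0.04976814,  0.03015991,  0.0005304 , -0.05314527,
        0.06769545]), 'joint_torque': array([ 3.23603099e-04, -5.82720530e+01,  2.93052185e+01,  6.99720025e+00,
        7.01768513e-03, -1.64316734e-04]), 'tcp_pos': array([0.1635009 , 0.654418  , 0.24264953]), 'eef_rot': array([-8.99063843e+01,  7.28181084e-03,  1.65969281e+02]), 'contact_force': array([ 0.204983  , -0.35542045,  0.2626256 ]), 'moment': array([ 0.01698838, -0.05554677,  0.02980054]), 'gripper_width': 0.08755162020207377}
scene {'K': array([[517.43754717,   0.        , 319.21979805],
       [  0.        , 517.43754717, 200.96868283],
       [  0.        ,   0.        ,   1.        ]]), 'k1': -0.11274364636326621, 'eye': array([1.78335145, 0.20561066, 1.28736651]), 'orientation': array([46.97536669, -0.4891135 , 99.96796678])}
top {'K': array([[420.81682524,   0.        , 324.14118532],
       [  0.        , 420.81682524, 198.23179102],
       [  0.        ,   0.        ,   1.        ]]), 'k1': -0.04503193740685935, 'eye': array([ 0.38915444, -0.00459931,  1.22381692]), 'orientation': array([ 1.00144030e+01, -3.68127740e-02, -9.06962789e+01])}
```

View pics/scene0.png

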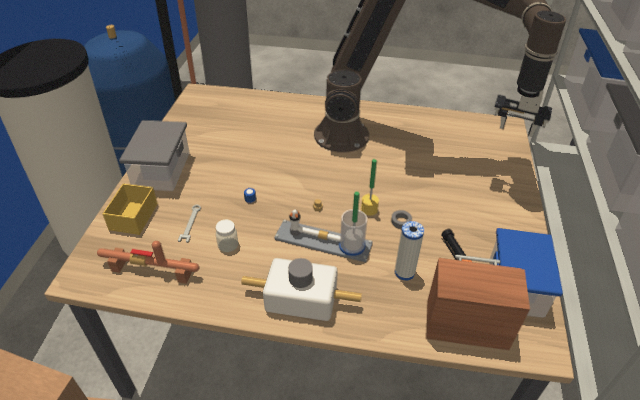

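View pics/top0.png

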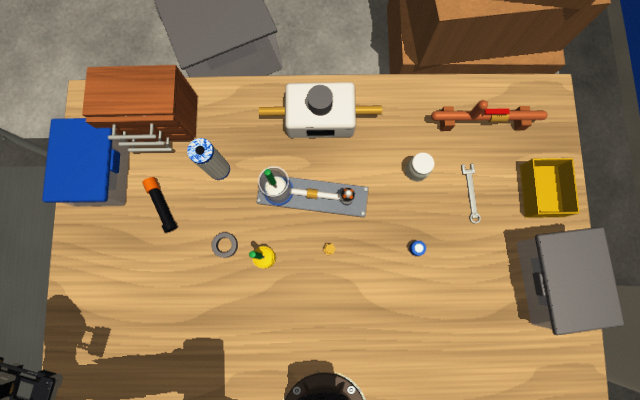

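Brush candidates: in-bowl brush (scene ~355,205; top ~270,178) with a white head, and one on the bench with a yellow head (scene ~372,190; top ~262,255). The one in the bowl fits; yellow is excluded. The cap candidate is blue at scene (250,195), top (418,248). I'll enlarge and measure.

```bash
cat > h.py <<'E'
import numpy as np,cv2
from scipy.spatial.transform import Rotation as Ro
from plant import r,capture,camera_info
CI={n:camera_info(n) for n in("scene","top")}
def R(n): return Ro.from_euler('xyz',CI[n]['orientation'],degrees=True).as_matrix()
def dist(n): return np.array([CI[n]['k1'],0,0,0,0.])
def ray(n,uv):
    q=cv2.undistortPoints(np.array(uv,float).reshape(-1,1,2),CI[n]['K'],dist(n)).reshape(-1,2)
    v=np.c_[q[:,0],-q[:,1],-np.ones(len(q))]
    return v@R(n).T
def plane(n,uv,z):
    v=ray(n,uv); e=CI[n]['eye']; return e+v*((z-e[2])/v[:,2])[:,None]
def pts(n,uv,d):
    uv=np.array(uv).reshape(-1,2); return CI[n]['eye']+ray(n,uv)*d[uv[:,1],uv[:,0]][:,None]
def proj(n,P):
    c=(np.array(P,float).reshape(-1,3)-CI[n]['eye'])@R(n); c=c*[1,-1,-1]
    return cv2.projectPoints(c,np.zeros(3),np.zeros(3),CI[n]['K'],dist(n))[0].reshape(-1,2)
def tri(uv1,uv2):
    A=[];b=[]
    for n,u in(("scene",uv1),("top",uv2)):
        v=ray(n,u)[0]; v/=np.linalg.norm(v); M=np.eye(3)-np.outer(v,v); A.append(M);b.append(M@CI[n]['eye'])
    A=np.vstack(A);b=np.hstack(b); x=np.linalg.lstsq(A,b,rcond=None)[0]; return x,np.linalg.norm(A@x-b)
def cloud(n,d):
    v,u=np.mgrid[0:400,0:640]; uv=np.c_[u.ravel(),v.ravel()]; P=pts(n,uv,d).reshape(400,640,3); P[d==0]=np.nan; return P
E
python3 - <<'E'
from h import *
c=[]
for n,(x,y,w,h) in (("scene",(230,150,190,110)),("top",(210,140,230,140))):
    p=np.load(n+"0.npz")['p'][y:y+h,x:x+w,::-1]
    cv2.imwrite(f"pics/{n}0c.png",cv2.resize(p,None,fx=3.4,fy=3.4,interpolation=cv2.INTER_CUBIC))
E
```

```text
(no output)
```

View pics/scene0c.png

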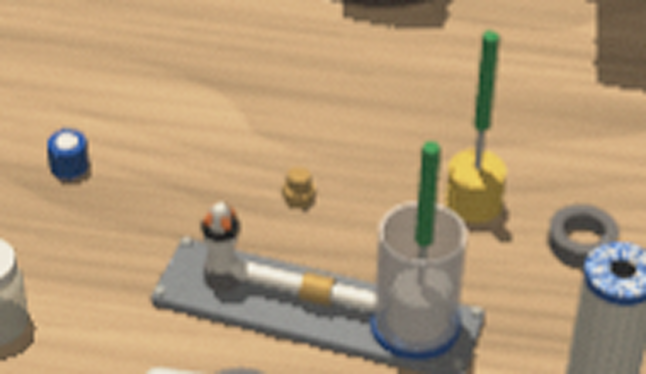

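View pics/top0c.png

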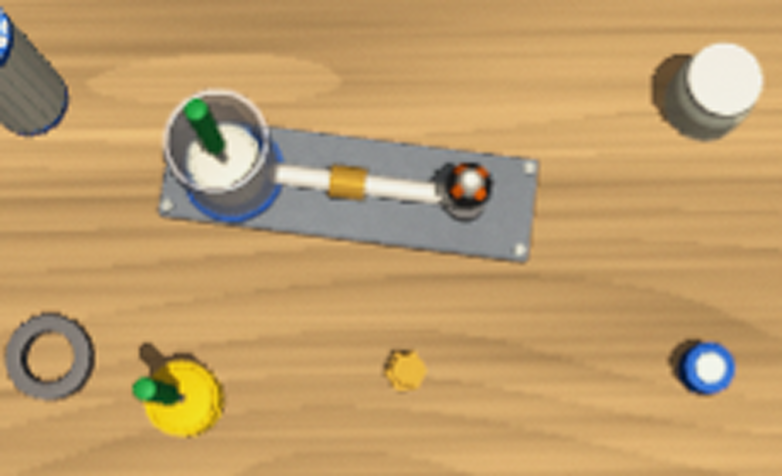

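The crops show the white-head brush in the clear bowl (scene crop 428,190; top crop 205,125), the yellow-head look-alike outside it, the stud with its orange catches (top crop 470,183), and one blue cap (top crop 707,368).

```bash
python3 - <<'E'
from h import *
S={n:np.load(n+"0.npz") for n in("scene","top")}
C={n:cloud(n,S[n]['d']) for n in S}
np.set_printoptions(precision=4,suppress=True)
def mask(n,lo,hi,box):
    hsv=cv2.cvtColor(S[n]['p'],cv2.COLOR_RGB2HSV); m=cv2.inRange(hsv,np.array(lo),np.array(hi))
    o=np.zeros_like(m); x0,y0,x1,y1=box; o[y0:y1,x0:x1]=m[y0:y1,x0:x1]; return o
# plate
m=mask("top",(90,20,60),(130,110,200),(250,170,375,222))
m=cv2.morphologyEx(m,cv2.MORPH_CLOSE,np.ones((9,9)))
c=max(cv2.findContours(m,0,2)[0],key=cv2.contourArea).reshape(-1,2)
P=plane("top",c,0.014)[:,:2]
rc=cv2.minAreaRect(P.astype(np.float32)*1000); print("plate",rc)
# green
for n,b in(("scene",(345,185,365,230)),("top",(255,160,285,195))):
    m=mask(n,(45,80,20),(85,255,255),b); ys,xs=np.nonzero(m); q=C[n][ys,xs]; print(n,"green",len(xs),xs.min(),xs.max(),ys.min(),ys.max()); 
    for y in range(ys.min(),ys.max()+1,4): print(y,xs[ys==y].mean(),np.nanmedian(q[ys==y],0))
# cap
for n,b in(("scene",(238,180,262,208)),("top",(405,235,430,260))):
    m=mask(n,(100,100,40),(130,255,255),b); ys,xs=np.nonzero(m); q=C[n][ys,xs]
    c=np.vstack(cv2.findContours(m,0,2)[0]); (x,y,w,h)=cv2.boundingRect(c); print(n,"cap",x,y,w,h,cv2.minEnclosingCircle(c),np.nanmax(q[:,2]))
    print(plane(n,[[x+w/2-.5,y+h/2-.5]],.0185 if n=="scene" else .03))
# top faces via depth
for n in S:
  Q=C[n]
  for nm,x0,x1,y0,y1 in(("capbox",0.45,.52,-.32,-.2),):
    pass
# stud: high points near
for n,b in(("scene",(285,200,305,235)),("top",(335,180,362,210))):
    q=C[n][b[1]:b[3],b[0]:b[2]].reshape(-1,3); t=q[q[:,2]>.095]; print(n,"stud",len(t),np.median(t,0),t[:,2].max(),t.min(0),t.max(0))
for n,b in(("scene",(238,180,262,208)),("top",(405,235,430,260))):
    q=C[n][b[1]:b[3],b[0]:b[2]].reshape(-1,3); t=q[q[:,2]>.033]; print(n,"captop",len(t),t.mean(0),t.min(0),t.max(0))
for n,b in(("scene",(335,200,372,260)),("top",(255,160,300,210))):
    q=C[n][b[1]:b[3],b[0]:b[2]].reshape(-1,3); t=q[(q[:,2]>.13)&(q[:,2]<.15)]; print(n,"rim",len(t),(t.min(0)+t.max(0))/2,t.min(0),t.max(0))
E
```

```text
plate ((621.9739990234375, 120.59788513183594), (74.14437103271484, 91.8350601196289), 41.63014602661133)
scene green 130 353 358 192 221
192 356.5 [0.6295 0.1251 0.2514]
196 356.0 [0.6344 0.1249 0.2402]
200 355.5 [0.6345 0.1244 0.2227]
204 355.5 [0.6356 0.1254 0.2077]
208 355.0 [0.6317 0.125  0.1861]
212 354.5 [0.6379 0.1244 0.1755]
216 354.5 [0.6354 0.1252 0.1564]
220 354.5 [0.637  0.126  0.1409]
top green 105 264 275 169 184
169 267.5 [0.6333 0.1265 0.2505]
173 267.5 [0.6237 0.1262 0.2497]
177 270.0 [0.6193 0.1235 0.2264]
181 272.0 [0.6195 0.124  0.1797]
scene cap 244 189 11 13 ((249.57920837402344, 194.85643005371094), 6.782399654388428) 0.042750760999918924
[[ 0.4576 -0.276   0.0185]]
top cap 410 241 16 15 ((417.5, 248.5), 7.905794143676758) 0.043613955246978975
[[ 0.4537 -0.2704  0.03  ]]
scene stud 52 [ 0.6088 -0.0724  0.1074] 0.11966590564906299 [ 0.5894 -0.0882  0.0951] [ 0.6185 -0.0616  0.1197]
top stud 83 [ 0.598  -0.0719  0.1105] 0.12051963652868292 [ 0.5827 -0.0894  0.0951] [ 0.6161 -0.0588  0.1205]
scene captop 74 [ 0.4591 -0.2736  0.038 ] [ 0.4363 -0.2924  0.0332] [ 0.4802 -0.2534  0.0451]
top captop 179 [ 0.453  -0.2695  0.0386] [ 0.4336 -0.2906  0.0331] [ 0.4729 -0.25    0.0462]
scene rim 217 [0.6337 0.1239 0.1394] [0.5905 0.0832 0.1301] [0.6769 0.1647 0.1487]
top rim 218 [0.6274 0.1253 0.1399] [0.5861 0.0847 0.1301] [0.6687 0.1659 0.1496]
```

```bash
python3 - <<'E'
from h import *
np.set_printoptions(precision=4,suppress=True)
S={n:np.load(n+"0.npz") for n in("scene","top")}
# residual of the table plane in depth vs calib
for n in S:
    C=cloud(n,S[n]['d']); q=C[260:300,300:400] if n=="top" else C[150:180,300:400]; print(n,"table z",np.nanmedian(q[...,2]))
p=S["top"]['p']; hsv=cv2.cvtColor(p,cv2.COLOR_RGB2HSV)
m=((hsv[...,1]<75)&(hsv[...,0]>60)).astype(np.uint8)*255
o=np.zeros_like(m); o[172:220,252:372]=m[172:220,252:372]
k=max(cv2.findContours(cv2.morphologyEx(o,cv2.MORPH_CLOSE,np.ones((5,5))),0,2)[0],key=cv2.contourArea)
cv2.imwrite("pics/plate.png",cv2.resize(o[160:230,240:380],None,fx=4,fy=4))
P=plane("top",k.reshape(-1,2),.014)[:,:2]
print("plate",cv2.minAreaRect((P*1000).astype(np.float32)))
# white stud tip
for n,(x0,y0,x1,y1) in(("scene",(286,204,304,222)),("top",(338,184,358,202))):
    a=S[n]['p'][y0:y1,x0:x1].astype(int); h=cv2.cvtColor(S[n]['p'],cv2.COLOR_RGB2HSV)[y0:y1,x0:x1]
    mw=(h[...,1]<45)&(h[...,2]>130); ys,xs=np.nonzero(mw); print(n,"white",len(xs),xs.mean()+x0,ys.mean()+y0)
    mo=(h[...,0]<18)&(h[...,1]>150)&(h[...,2]>120); ys,xs=np.nonzero(mo); print("orange",list(zip(xs+x0,ys+y0)))
    cv2.imwrite(f"pics/stud_{n}.png",cv2.resize(S[n]['p'][y0-4:y1+10,x0-6:x1+6,::-1],None,fx=16,fy=16,interpolation=cv2.INTER_NEAREST))
E
python3 -c "
import cv2,numpy as np
a=cv2.imread('pics/stud_scene.png');b=cv2.imread('pics/stud_top.png');h=min(a.shape[0],b.shape[0]);w=np.hstack([a[:h,:390],b[:h,:400]]);print(a.shape,b.shape);cv2.imwrite('pics/stud2.png',w)"
```

```text
scene table z -0.0012616695470208938
top table z 0.0014950115060226032
plate ((614.3761596679688, 27.315353393554688), (314.25238037109375, 88.2735595703125), 82.08418273925781)
scene white 19 293.10526315789474 214.4736842105263
orange [(np.int64(298), np.int64(212)), (np.int64(291), np.int64(213)), (np.int64(290), np.int64(214)), (np.int64(291), np.int64(214)), (np.int64(290), np.int64(215)), (np.int64(291), np.int64(215)), (np.int64(295), np.int64(215)), (np.int64(296), np.int64(215)), (np.int64(297), np.int64(215)), (np.int64(296), np.int64(216)), (np.int64(297), np.int64(216))]
top white 141 349.3900709219858 190.8368794326241
orange [(np.int64(344), np.int64(189)), (np.int64(345), np.int64(189)), (np.int64(346), np.int64(189)), (np.int64(351), np.int64(189)), (np.int64(344), np.int64(190)), (np.int64(345), np.int64(190)), (np.int64(350), np.int64(190)), (np.int64(351), np.int64(190)), (np.int64(352), np.int64(190)), (np.int64(351), np.int64(191)), (np.int64(352), np.int64(191)), (np.int64(353), np.int64(191)), (np.int64(344), np.int64(194)), (np.int64(343), np.int64(195)), (np.int64(344), np.int64(195)), (np.int64(345), np.int64(195)), (np.int64(351), np.int64(195)), (np.int64(352), np.int64(195)), (np.int64(343), np.int64(196)), (np.int64(344), np.int64(196)), (np.int64(345), np.int64(196)), (np.int64(350), np.int64(196)), (np.int64(351), np.int64(196)), (np.int64(352), np.int64(196)), (np.int64(344), np.int64(197)), (np.int64(345), np.int64(197)), (np.int64(349), np.int64(197)), (np.int64(350), np.int64(197)), (np.int64(351), np.int64(197)), (np.int64(352), np.int64(197)), (np.int64(350), np.int64(198)), (np.int64(351), np.int64(198))]
(512, 480, 3) (512, 512, 3)
```

View pics/stud2.png

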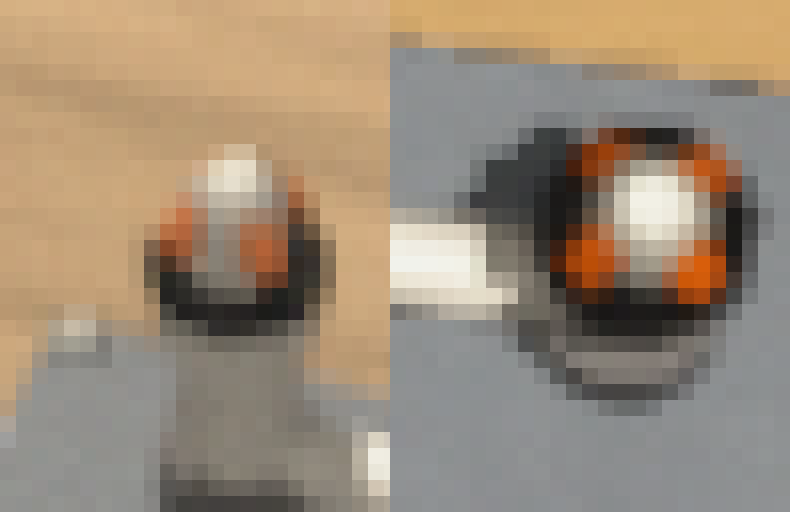

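View pics/plate.png

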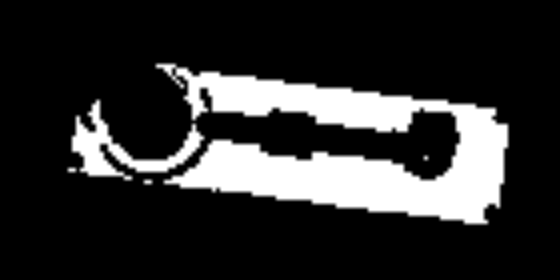

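```bash
python3 - <<'E'
from h import *
np.set_printoptions(precision=4,suppress=True)
print("tip top",plane("top",[[348,192.5]],.115),"catch",plane("top",[[348,193.0]],.104),"scene",plane("scene",[[294.4,210.2]],.115),tri([[294.4,210.2]],[[348,192.5]]))
# plate: long edges by line fits, end edges
S=np.load("top0.npz");hsv=cv2.cvtColor(S['p'],cv2.COLOR_RGB2HSV)
m=((hsv[...,1]<75)&(hsv[...,0]>60))
e1=[];e2=[]
for x in range(296,360):
    ys=np.nonzero(m[172:222,x])[0]+172
    e1.append((x,ys.min()-.5));e2.append((x,ys.max()+.5))
L=[]
for e in(e1,e2):
    P=plane("top",e,.014)[:,:2]; L.append(cv2.fitLine(P.astype(np.float32),cv2.DIST_HUBER,0,.001,.001).ravel()); print(L[-1])
d=(L[0][:2]+L[1][:2])/2; d/=np.linalg.norm(d); n=np.array([-d[1],d[0]])
print("yaw dir",d,"width",(L[0][2:]-L[1][2:])@n)
c0=(L[0][2:]@n+L[1][2:]@n)/2
# right end edge
ex=[]
for y in range(191,212):
    xs=np.nonzero(m[y,300:380])[0]+300; ex.append((xs.max()+.5,y))
s=plane("top",ex,.014)[:,:2]@d; print("end along",np.median(s),s)
# left end
ex=[(258.5,200)]
print(plane("top",ex,.014)[:,:2]@d)
sg=np.sign(np.median(s)-0); end=np.median(s)
ctr_s=end-160e-3*np.sign(end-plane("top",[[310,193]],.014)[0,:2]@d)
c=n*c0+d*ctr_s; u=d*(-1 if d[1]<0 else 1)
print("stand ctr",c,"bowl",c+.1*u,"stud",c-.1*u)
# cap: fit blue top in top view; brush handle top
E
```

```text
tip top [[ 0.5998 -0.0719  0.115 ]] catch [[ 0.6005 -0.0725  0.104 ]] scene [[ 0.6025 -0.0738  0.115 ]] (array([ 0.6004, -0.0732,  0.1129]), np.float64(0.0016568846089282951))
[ 0.1381  0.9904  0.6509 -0.0184]
[ 0.1407  0.9901  0.564  -0.0172]
yaw dir [0.1394 0.9902] width -0.0861951
end along -0.04458589560418731 [-0.0442 -0.0445 -0.0449 -0.0452 -0.0455 -0.0459 -0.0433 -0.0436 -0.0439
 -0.0443 -0.0446 -0.0449 -0.0452 -0.0456 -0.0459 -0.0433 -0.0437 -0.044
 -0.0443 -0.0446 -0.045 ]
[0.2656]
stand ctr [0.6142 0.0301] bowl [0.6281 0.1291] stud [ 0.6002 -0.0689]
```

```bash
cat >> h.py <<'E'
def go(*T):
    s=r.get_state(); M=Ro.from_euler('xyz',s['eef_rot'],degrees=True).as_matrix()
    print("t",round(s['time_s'],2),"pos",s['tcp_pos'].round(4),"F",s['contact_force'].round(1),"w",round(float(s['gripper_width']),4),"rot",s['eef_rot'].round(2))
    for t in T: print(t,"-> txyz",(M.T@(np.array(t)-s['tcp_pos'])).round(4))
E
python3 -c "
from h import *
go((.628,.125,.32))
S=np.load('top0.npz');C=cloud('top',S['d'])
for nm,u in dict(cart=(200,150),ybrush=(257,253),jar=(421,166),fit=(329,248)).items(): print(nm,C[u[1],u[0]].round(3))"
```

```text
t 0.1 pos [0.1635 0.6545 0.2427] F [ 0.7  0.1 -1.3] w 0.0876 rot [-8.9920e+01  1.0000e-02  1.6597e+02]
(0.628, 0.125, 0.32) -> txyz [-0.579  -0.0766  0.4012]
cart [0.697 0.304 0.204]
ybrush [0.437 0.156 0.206]
jar [ 0.677 -0.278  0.089]
fit [ 0.457 -0.02   0.037]
```

Request:
{"fn": "apply_moves", "kwargs": {"deltas": [{"ty":-0.05,"gripper":0.06},{"ty":-0.077,"tx":-0.03,"tz":0.02},{"ty":-0.077,"tx":-0.07,"tz":0.05},{"ty":-0.077,"tx":-0.11,"tz":0.076},{"ty":-0.077,"tx":-0.15,"tz":0.104}]}}

```text
invalid input at $.deltas[0]: expected keys tx, ty, tz, turn, gripper
```

Request:
{"fn": "apply_moves", "kwargs": {"deltas": [{"tx":-0.04,"tz":0.028},{"tx":-0.08,"tz":0.055},{"tx":-0.12,"tz":0.083},{"tx":-0.16,"tz":0.11},{"tx":-0.2,"tz":0.138}]}}

```text
invalid input at $.deltas[0]: expected keys tx, ty, tz, turn, gripper
```

```bash
python3 -c "
from h import *
go((.628,.125,.32))"
```

```text
t 0.1 pos [0.1635 0.6545 0.2427] F [ 0.7  0.1 -1.3] w 0.0876 rot [-8.9920e+01  1.0000e-02  1.6597e+02]
(0.628, 0.125, 0.32) -> txyz [-0.579  -0.0766  0.4012]
```

All keys are required.

Request:
{"fn": "apply_moves", "kwargs": {"deltas": [{"tx":0,"ty":-0.05,"tz":0,"turn":0,"gripper":0.06},{"tx":-0.03,"ty":-0.077,"tz":0.02,"turn":0,"gripper":0.06},{"tx":-0.07,"ty":-0.077,"tz":0.05,"turn":0,"gripper":0.06},{"tx":-0.11,"ty":-0.077,"tz":0.076,"turn":0,"gripper":0.06},{"tx":-0.15,"ty":-0.077,"tz":0.104,"turn":0,"gripper":0.06}]}}

```text
time_s: 0.6
tcp_pos: [0.2846, 0.5161, 0.3204]
eef_rot: [-90.0, -0.0, 166.0]
contact_force: [2.6, -0.5, 0.1]
gripper_width: 0.0607
```

Request:
{"fn": "apply_moves", "kwargs": {"deltas": [{"tx":-0.04,"ty":0,"tz":0.028,"turn":0,"gripper":0.06},{"tx":-0.08,"ty":0,"tz":0.055,"turn":0,"gripper":0.06},{"tx":-0.12,"ty":0,"tz":0.083,"turn":0,"gripper":0.06},{"tx":-0.16,"ty":0,"tz":0.11,"turn":0,"gripper":0.06},{"tx":-0.2,"ty":0,"tz":0.138,"turn":0,"gripper":0.06}]}}

```text
time_s: 1.1
tcp_pos: [0.4453, 0.3335, 0.3205]
eef_rot: [-90.0, -0.0, 166.0]
contact_force: [0.3, 0.2, -0.3]
gripper_width: 0.0602
```

```bash
python3 -c "
from h import *
go((.628,.125,.32))"
```

```text
t 1.1 pos [0.4453 0.3335 0.3205] F [ 0.3  0.2 -0.3] w 0.0602 rot [-9.0000e+01 -1.0000e-02  1.6599e+02]
(0.628, 0.125, 0.32) -> txyz [-0.2277  0.0004  0.1581]
```

Request:
{"fn": "apply_moves", "kwargs": {"deltas": [{"tx":-0.04,"ty":0,"tz":0.028,"turn":0,"gripper":0.06},{"tx":-0.085,"ty":0,"tz":0.06,"turn":0,"gripper":0.06},{"tx":-0.125,"ty":0,"tz":0.087,"turn":0,"gripper":0.06},{"tx":-0.17,"ty":0,"tz":0.118,"turn":0,"gripper":0.06},{"tx":-0.2,"ty":0,"tz":0.139,"turn":0,"gripper":0.06}]}}

```text
time_s: 1.6
tcp_pos: [0.6059, 0.1499, 0.3202]
eef_rot: [-90.0, -0.0, 166.0]
contact_force: [1.0, 0.3, -0.5]
gripper_width: 0.0599
```

Request:
{"fn": "apply_moves", "kwargs": {"deltas": [{"tx":-0.028,"ty":0,"tz":0.019,"turn":0,"gripper":0.06},{"tx":-0.028,"ty":0,"tz":0.019,"turn":0,"gripper":0.06}]}}

```text
time_s: 1.8
tcp_pos: [0.6292, 0.1233, 0.319]
eef_rot: [-89.9, -0.1, 165.7]
contact_force: [-1.0, 0.3, -0.4]
gripper_width: 0.0595
```

```bash
cat >> h.py <<'E'
def snap(n,tag,box,f,marks=()):
    p,d=capture(n); np.savez(f"{n}{tag}.npz",p=p,d=d); q=p.copy()[:,:,::-1]
    x0,y0,x1,y1=box; c=cv2.resize(q[y0:y1,x0:x1],None,fx=f,fy=f,interpolation=cv2.INTER_CUBIC)
    for m in marks:
        u=proj(n,m)[0]; u=((u-[x0,y0]+.5)*f).astype(int); cv2.drawMarker(c,tuple(int(k) for k in u),(255,0,255),0,10,1)
    return c
E
python3 -c "
from h import *
go((.628,.125,.32))
T=r.get_state()['tcp_pos']
a=snap('scene','1',(310,130,400,260),4.4,[T,T-[0,0,.017]]); b=snap('top','1',(210,120,300,220),4.4,[T,T-[0,0,.017]])
h=min(len(a),len(b)); cv2.imwrite('pics/v1.png',np.hstack([a[:h],b[:h]]))"
```

```text
t 1.8 pos [0.6292 0.1233 0.319 ] F [-1.   0.3 -0.4] w 0.0595 rot [-8.9890e+01 -9.0000e-02  1.6574e+02]
(0.628, 0.125, 0.32) -> txyz [ 0.0016 -0.001  -0.0013]
```

View pics/v1.png

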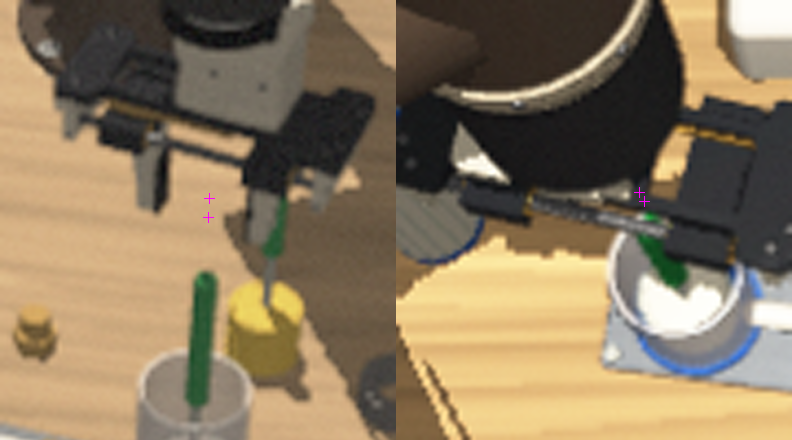

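The scene view shows the fingertips (crop 155,205 and 262,240) centred on the marked TCP, and the handle top below at (205,280). Now I descend.

Request:
{"fn": "apply_moves", "kwargs": {"deltas": [{"tx":0.001,"ty":0.03,"tz":-0.001,"turn":0,"gripper":0.06},{"tx":0.001,"ty":0.055,"tz":-0.001,"turn":0,"gripper":0.06},{"tx":0.001,"ty":0.075,"tz":-0.001,"turn":0,"gripper":0.06},{"tx":0.001,"ty":0.095,"tz":-0.001,"turn":0,"gripper":0.06},{"tx":0.001,"ty":0.095,"tz":-0.001,"turn":0,"gripper":0.06}]}}

```text
time_s: 2.4
tcp_pos: [0.6244, 0.1285, 0.2227]
eef_rot: [-89.9, -0.3, 166.0]
contact_force: [-0.5, -0.5, -0.1]
gripper_width: 0.0601
```

```bash
python3 -c "
from h import *
go((.628,.125,.32))
T=r.get_state()['tcp_pos']
a=snap('scene','2',(310,130,400,260),4.4,[T,T-[0,0,.017]]); b=snap('top','2',(210,120,300,220),4.4,[T,T-[0,0,.017]])
h=min(len(a),len(b)); cv2.imwrite('pics/v2.png',np.hstack([a[:h],b[:h]]))"
```

```text
t 2.4 pos [0.6244 0.1285 0.2227] F [-0.5 -0.5 -0.1] w 0.0601 rot [-89.85  -0.25 166.03]
(0.628, 0.125, 0.32) -> txyz [-0.0039 -0.0973  0.0028]
```

View pics/v2.png

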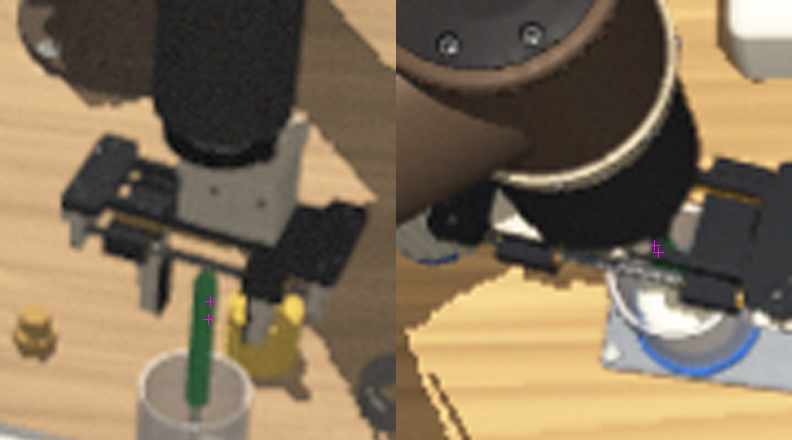

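Scene: the handle sits about 6 crop px (~4 mm) to -y of the TCP marker at (210,310). I'll shift slightly, then grip.

Request:
{"fn": "apply_moves", "kwargs": {"deltas": [{"tx":-0.005,"ty":0,"tz":0.003,"turn":0,"gripper":0.06},{"tx":-0.005,"ty":0,"tz":0.003,"turn":0,"gripper":0.03},{"tx":-0.005,"ty":0,"tz":0.003,"turn":0,"gripper":0.01},{"tx":-0.005,"ty":0,"tz":0.003,"turn":0,"gripper":0.01},{"tx":-0.005,"ty":0,"tz":0.003,"turn":0,"gripper":0.01}], "newtons": 20}}

```text
time_s: 3.0
tcp_pos: [0.6308, 0.1237, 0.2258]
eef_rot: [-90.0, 0.0, 166.0]
contact_force: [-0.3, 0.1, -0.2]
gripper_width: 0.0336
```

Request:
{"fn": "apply_moves", "kwargs": {"deltas": [{"tx":0,"ty":0,"tz":0,"turn":0,"gripper":0.01},{"tx":0,"ty":0,"tz":0,"turn":0,"gripper":0.01}]}}

```text
time_s: 3.2
tcp_pos: [0.6308, 0.1238, 0.2256]
eef_rot: [-90.0, -0.0, 166.0]
contact_force: [-0.1, 0.8, -0.1]
gripper_width: 0.0177
```

Request:
{"fn": "apply_moves", "kwargs": {"deltas": [{"tx":0,"ty":0,"tz":0,"turn":0,"gripper":0.01},{"tx":0,"ty":0,"tz":0,"turn":0,"gripper":0.01},{"tx":0,"ty":-0.01,"tz":0,"turn":0,"gripper":0.01},{"tx":0,"ty":-0.02,"tz":0,"turn":0,"gripper":0.01},{"tx":0,"ty":-0.03,"tz":0,"turn":0,"gripper":0.01}], "newtons": 25}}

```text
time_s: 3.7
tcp_pos: [0.631, 0.1238, 0.2569]
eef_rot: [-90.0, 0.0, 166.0]
contact_force: [0.5, 0.1, -1.5]
gripper_width: 0.0163
```

```bash
python3 -c "
from h import *
go((.628,.125,.32))
T=r.get_state()['tcp_pos']
a=snap('scene','3',(310,130,400,260),4.4,[T,T-[0,0,.017]])
cv2.imwrite('pics/v3.png',a)"
```

```text
t 3.7 pos [0.631  0.1238 0.2569] F [ 0.5  0.1 -1.5] w 0.0163 rot [-9.0020e+01  4.0000e-02  1.6598e+02]
(0.628, 0.125, 0.32) -> txyz [ 0.0032 -0.0631 -0.0004]
```

View pics/v3.png

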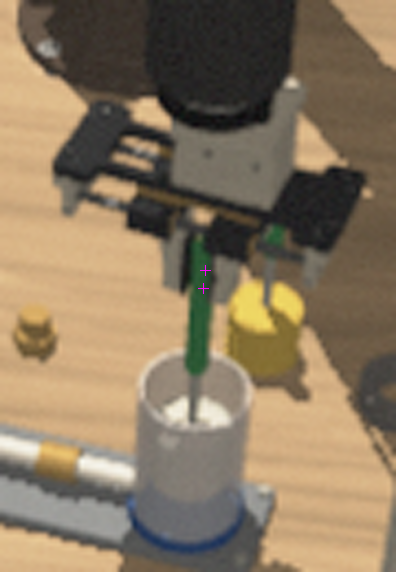

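The brush is gripped and lifted (handle end now at crop 200,375, head visible inside the bowl). Continuing the strokes.

Request:
{"fn": "apply_moves", "kwargs": {"deltas": [{"tx":0,"ty":-0.015,"tz":0,"turn":0,"gripper":0.01},{"tx":0,"ty":-0.032,"tz":0,"turn":0,"gripper":0.01},{"tx":0,"ty":-0.032,"tz":0,"turn":0,"gripper":0.01},{"tx":0,"ty":-0.032,"tz":0,"turn":0,"gripper":0.01},{"tx":0,"ty":-0.032,"tz":0,"turn":0,"gripper":0.01}]}}

```text
time_s: 4.25
tcp_pos: [0.6303, 0.1237, 0.2866]
eef_rot: [-90.0, -0.1, 166.0]
contact_force: [-0.0, 0.2, -2.0]
gripper_width: 0.0165
```

```bash
python3 -c "
from h import *
go()
T=r.get_state()['tcp_pos']
a=snap('scene','4',(310,130,400,260),4.4,[T,(T[0],T[1],T[2]-.143),(T[0],T[1],T[2]-.093)])
cv2.imwrite('pics/v4.png',a)"
```

```text
t 4.25 pos [0.6303 0.1237 0.2866] F [-0.   0.2 -2. ] w 0.0165 rot [-8.9970e+01 -7.0000e-02  1.6597e+02]
```

View pics/v4.png

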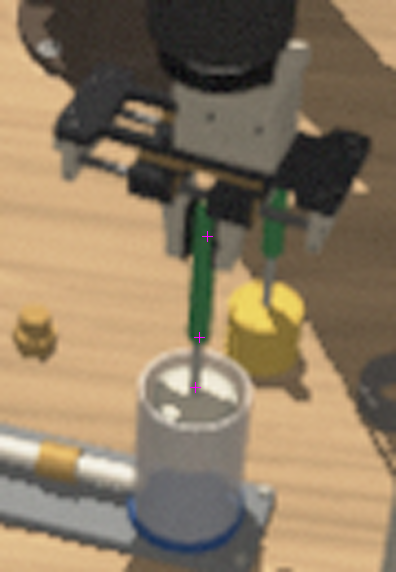

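The head top (crop 195,385) is just below the rim and the handle end matches the prediction. Going down, up, down.

Request:
{"fn": "apply_moves", "kwargs": {"deltas": [{"tx":0,"ty":0.02,"tz":0,"turn":0,"gripper":0.01},{"tx":0,"ty":0.04,"tz":0,"turn":0,"gripper":0.01},{"tx":0,"ty":0.06,"tz":0,"turn":0,"gripper":0.01},{"tx":0,"ty":0.061,"tz":0,"turn":0,"gripper":0.01},{"tx":0,"ty":0.061,"tz":0,"turn":0,"gripper":0.01}]}}

```text
time_s: 4.8
tcp_pos: [0.6304, 0.1236, 0.2259]
eef_rot: [-89.9, -0.1, 166.0]
contact_force: [-1.0, 0.7, -1.3]
gripper_width: 0.0163
```

Request:
{"fn": "apply_moves", "kwargs": {"deltas": [{"tx":0,"ty":0,"tz":0,"turn":0,"gripper":0.01},{"tx":0,"ty":0,"tz":0,"turn":0,"gripper":0.01}]}}

```text
time_s: 5.0
tcp_pos: [0.6309, 0.1238, 0.227]
eef_rot: [-90.0, 0.0, 166.0]
contact_force: [1.2, -0.1, -0.8]
gripper_width: 0.0165
```

```bash
python3 -c "
from h import *
go()
T=r.get_state()['tcp_pos']
a=snap('scene','5',(310,130,400,260),4.4,[T,(T[0],T[1],T[2]-.093)])
cv2.imwrite('pics/v5.png',a)"
```

```text
t 5.0 pos [0.6309 0.1238 0.227 ] F [ 1.2 -0.1 -0.8] w 0.0165 rot [-9.0020e+01  2.0000e-02  1.6598e+02]
```

View pics/v5.png

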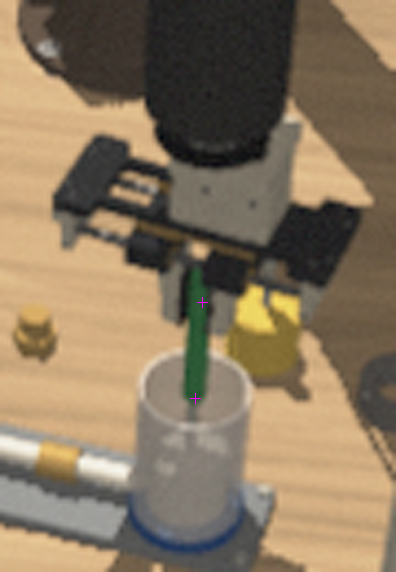

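Handle end at crop y≈400 versus 407 at rest, and the weight still hangs on the gripper: a few mm above the floor. I'll lower gently till contact.

Request:
{"fn": "apply_moves", "kwargs": {"deltas": [{"tx":0,"ty":0.003,"tz":0,"turn":0,"gripper":0.01},{"tx":0,"ty":0.003,"tz":0,"turn":0,"gripper":0.01},{"tx":0,"ty":0.003,"tz":0,"turn":0,"gripper":0.01}]}}

```text
time_s: 5.35
tcp_pos: [0.6308, 0.1238, 0.2236]
eef_rot: [-90.0, -0.0, 166.0]
contact_force: [0.6, -1.0, 0.1]
gripper_width: 0.0167
```

Request:
{"fn": "apply_moves", "kwargs": {"deltas": [{"tx":0,"ty":0.002,"tz":0,"turn":0,"gripper":0.01},{"tx":0,"ty":0.002,"tz":0,"turn":0,"gripper":0.01}]}}

```text
time_s: 5.55
tcp_pos: [0.6315, 0.1238, 0.2234]
eef_rot: [-90.0, 0.1, 166.0]
contact_force: [-1.9, 0.2, 9.1]
gripper_width: 0.0166
```

Floor contact (9 N). Second stroke.

Request:
{"fn": "apply_moves", "kwargs": {"deltas": [{"tx":0,"ty":-0.02,"tz":0,"turn":0,"gripper":0.01},{"tx":0,"ty":-0.04,"tz":0,"turn":0,"gripper":0.01},{"tx":0,"ty":-0.064,"tz":0,"turn":0,"gripper":0.01},{"tx":0,"ty":-0.064,"tz":0,"turn":0,"gripper":0.01},{"tx":0,"ty":-0.064,"tz":0,"turn":0,"gripper":0.01}]}}

```text
time_s: 6.05
tcp_pos: [0.6308, 0.1239, 0.2857]
eef_rot: [-90.0, 0.0, 166.0]
contact_force: [0.0, 0.0, -2.1]
gripper_width: 0.0163
```

```bash
python3 -c "
from h import *
go()
T=r.get_state()['tcp_pos']
a=snap('scene','6',(310,130,400,260),4.4,[T,(T[0],T[1],T[2]-.093)])
cv2.imwrite('pics/v6.png',a)"
```

```text
t 6.05 pos [0.6308 0.1239 0.2857] F [ 0.   0.  -2.1] w 0.0163 rot [-9.0050e+01  2.0000e-02  1.6597e+02]
```

View pics/v6.png

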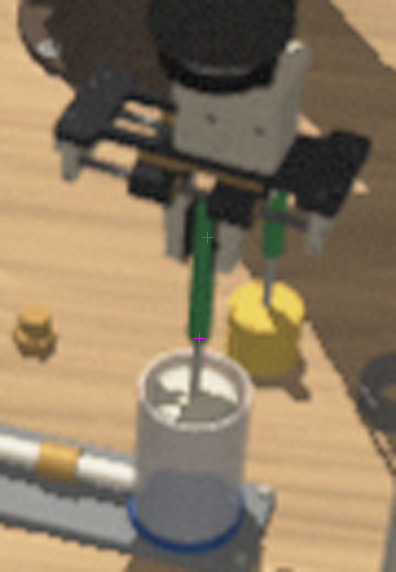

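Request:
{"fn": "apply_moves", "kwargs": {"deltas": [{"tx":0,"ty":0.02,"tz":0,"turn":0,"gripper":0.01},{"tx":0,"ty":0.04,"tz":0,"turn":0,"gripper":0.01},{"tx":0,"ty":0.062,"tz":0,"turn":0,"gripper":0.01},{"tx":0,"ty":0.062,"tz":0,"turn":0,"gripper":0.01},{"tx":0,"ty":0.062,"tz":0,"turn":0,"gripper":0.01}]}}

```text
time_s: 6.6
tcp_pos: [0.6302, 0.1235, 0.2223]
eef_rot: [-89.9, -0.1, 166.0]
contact_force: [-0.1, -0.3, -1.1]
gripper_width: 0.0166
```

The head was near the rim again (crop 200,385). Touching down gently, then releasing to a small opening.

Request:
{"fn": "apply_moves", "kwargs": {"deltas": [{"tx":0,"ty":0.002,"tz":0,"turn":0,"gripper":0.01},{"tx":0,"ty":0.002,"tz":0,"turn":0,"gripper":0.01}]}}

```text
time_s: 6.8
tcp_pos: [0.6306, 0.1237, 0.2213]
eef_rot: [-90.0, -0.0, 166.0]
contact_force: [-0.8, -0.5, -1.1]
gripper_width: 0.0164
```

Request:
{"fn": "apply_moves", "kwargs": {"deltas": [{"tx":0,"ty":0,"tz":0,"turn":0,"gripper":0.025},{"tx":0,"ty":0,"tz":0,"turn":0,"gripper":0.045},{"tx":0,"ty":0,"tz":0,"turn":0,"gripper":0.045}]}}

```text
time_s: 7.1
tcp_pos: [0.631, 0.1238, 0.222]
eef_rot: [-90.0, 0.0, 166.0]
contact_force: [-1.3, 0.1, -0.3]
gripper_width: 0.0349
```

```bash
python3 -c "
from h import *
go()
T=r.get_state()['tcp_pos']
a=snap('scene','7',(310,130,400,260),4.4,[T,(T[0],T[1],T[2]-.093)])
cv2.imwrite('pics/v7.png',a)"
```

```text
t 7.1 pos [0.631  0.1238 0.222 ] F [-1.3  0.1 -0.3] w 0.0349 rot [-9.0020e+01  3.0000e-02  1.6597e+02]
```

View pics/v7.png

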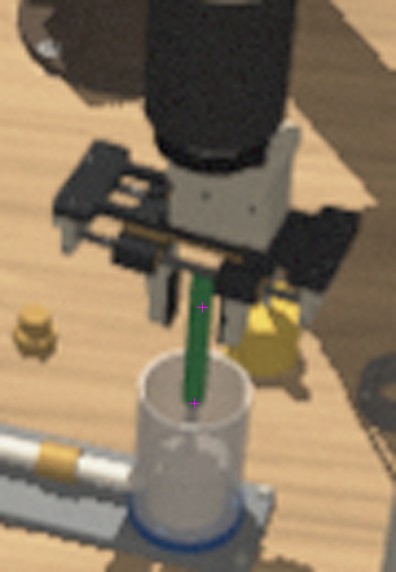

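Request:
{"fn": "apply_moves", "kwargs": {"deltas": [{"tx":0,"ty":-0.03,"tz":0,"turn":0,"gripper":0.05},{"tx":0,"ty":-0.06,"tz":0,"turn":0,"gripper":0.05},{"tx":0,"ty":-0.1,"tz":0,"turn":0,"gripper":0.06},{"tx":0.002,"ty":-0.1,"tz":0.02,"turn":0,"gripper":0.065},{"tx":0.008,"ty":-0.1,"tz":0.06,"turn":0,"gripper":0.065}]}}

```text
time_s: 7.65
tcp_pos: [0.6094, 0.0686, 0.3224]
eef_rot: [-90.1, 0.1, 166.1]
contact_force: [0.0, -0.6, 0.4]
gripper_width: 0.0636
```

Request:
{"fn": "apply_moves", "kwargs": {"deltas": [{"tx":0.008,"ty":0,"tz":0.045,"turn":0,"gripper":0.065},{"tx":0.016,"ty":0,"tz":0.09,"turn":0,"gripper":0.065},{"tx":0.024,"ty":0,"tz":0.135,"turn":0,"gripper":0.065},{"tx":0.032,"ty":0,"tz":0.18,"turn":0,"gripper":0.065},{"tx":0.04,"ty":0,"tz":0.225,"turn":0,"gripper":0.065}]}}

```text
time_s: 8.15
tcp_pos: [0.5141, -0.1427, 0.322]
eef_rot: [-90.0, 0.1, 166.0]
contact_force: [1.4, -0.4, 0.3]
gripper_width: 0.0648
```

```bash
python3 -c "
from h import *
go((.456,-.2715,.15))"
```

```text
t 8.15 pos [ 0.5141 -0.1427  0.322 ] F [ 1.4 -0.4  0.3] w 0.0648 rot [-9.0010e+01  6.0000e-02  1.6599e+02]
(0.456, -0.2715, 0.15) -> txyz [0.0254 0.1719 0.1391]
```

Request:
{"fn": "apply_moves", "kwargs": {"deltas": [{"tx":0.008,"ty":0.02,"tz":0.04,"turn":0,"gripper":0.065},{"tx":0.016,"ty":0.05,"tz":0.08,"turn":0,"gripper":0.065},{"tx":0.025,"ty":0.08,"tz":0.115,"turn":0,"gripper":0.065},{"tx":0.025,"ty":0.12,"tz":0.139,"turn":0,"gripper":0.065},{"tx":0.025,"ty":0.165,"tz":0.139,"turn":0,"gripper":0.065}]}}

```text
time_s: 8.65
tcp_pos: [0.4567, -0.2725, 0.1565]
eef_rot: [-90.0, 0.2, 165.8]
contact_force: [0.8, 0.7, -0.8]
gripper_width: 0.0654
```

Request:
{"fn": "apply_moves", "kwargs": {"deltas": [{"tx":0,"ty":0.007,"tz":0,"turn":0,"gripper":0.065},{"tx":0,"ty":0.007,"tz":0,"turn":0,"gripper":0.065}]}}

```text
time_s: 8.85
tcp_pos: [0.4567, -0.2699, 0.1492]
eef_rot: [-90.0, -0.1, 166.0]
contact_force: [0.6, -0.4, 1.6]
gripper_width: 0.0649
```

```bash
python3 -c "
from h import *
go((.456,-.2715,.05))
T=r.get_state()['tcp_pos']
a=snap('scene','8',(200,110,310,230),3.6,[T-[0,0,.017],(.456,-.2715,.037),(.601,-.073,.115)]); b=snap('top','8',(340,150,450,270),3.6,[T-[0,0,.017],(.456,-.2715,.037),(.601,-.073,.115)])
cv2.imwrite('pics/v8.png',np.hstack([a,b]))"
```

```text
t 8.85 pos [ 0.4567 -0.2699  0.1492] F [ 0.6 -0.4  1.6] w 0.0649 rot [-8.9970e+01 -1.4000e-01  1.6599e+02]
(0.456, -0.2715, 0.05) -> txyz [0.0001 0.0992 0.0016]
```

View pics/v8.png

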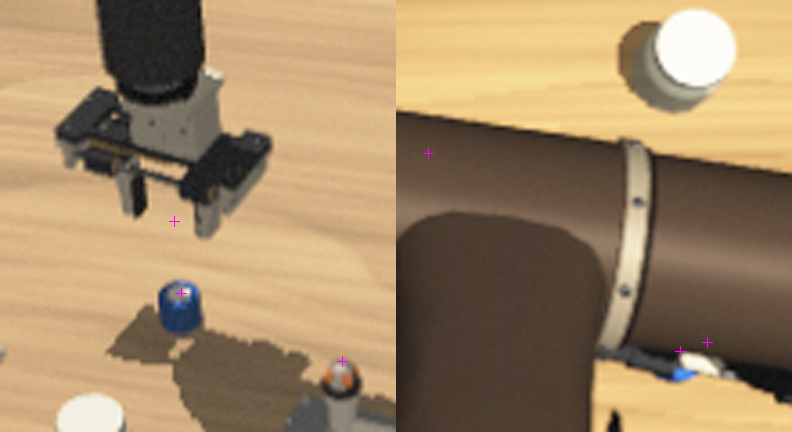

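Scene: the cap top (crop 180,293) and stud tip (342,361) match the marked estimates; the finger midpoint is on the TCP mark. Descending.

Request:
{"fn": "apply_moves", "kwargs": {"deltas": [{"tx":0,"ty":0.04,"tz":0.001,"turn":0,"gripper":0.065},{"tx":0,"ty":0.08,"tz":0.001,"turn":0,"gripper":0.065},{"tx":0,"ty":0.11,"tz":0.001,"turn":0,"gripper":0.065},{"tx":0,"ty":0.125,"tz":0.001,"turn":0,"gripper":0.065},{"tx":0,"ty":0.125,"tz":0.001,"turn":0,"gripper":0.065}]}}

```text
time_s: 9.45
tcp_pos: [0.4577, -0.2704, 0.0246]
eef_rot: [-90.0, -0.0, 166.0]
contact_force: [0.4, 0.4, 0.6]
gripper_width: 0.0651
```

```bash
python3 -c "
from h import *
go((.456,-.2715,.024))
T=r.get_state()['tcp_pos']
a=snap('scene','9',(200,130,310,230),6,[T-[0,0,.017],(.456,-.2715,.037)])
cv2.imwrite('pics/v9.png',a)"
```

```text
t 9.45 pos [ 0.4577 -0.2704  0.0246] F [0.4 0.4 0.6] w 0.0651 rot [-8.9990e+01 -2.0000e-02  1.6605e+02]
(0.456, -0.2715, 0.024) -> txyz [0.0014 0.0006 0.0015]
```

View pics/v9.png

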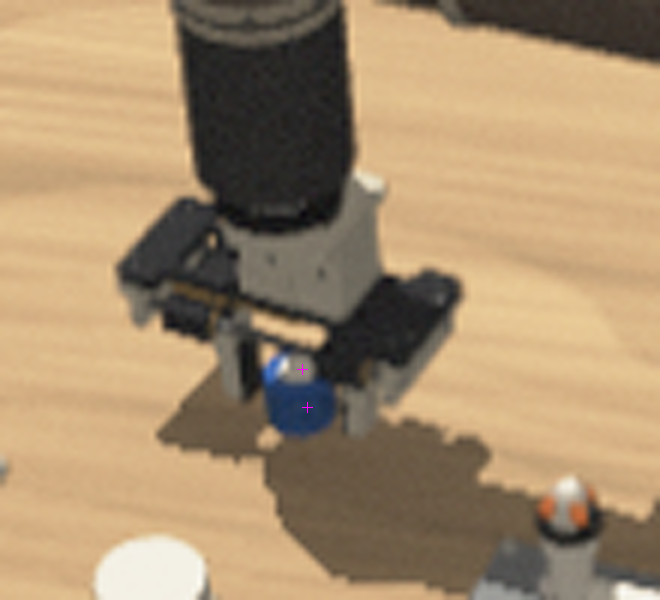

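Cap centred between the fingers (crop 300,395). Closing.

Request:
{"fn": "apply_moves", "kwargs": {"deltas": [{"tx":0,"ty":0,"tz":0,"turn":0,"gripper":0.045},{"tx":0,"ty":0,"tz":0,"turn":0,"gripper":0.03},{"tx":0,"ty":0,"tz":0,"turn":0,"gripper":0.03},{"tx":0,"ty":0,"tz":0,"turn":0,"gripper":0.03},{"tx":0,"ty":0,"tz":0,"turn":0,"gripper":0.03}], "newtons": 30}}

```text
time_s: 10.0
tcp_pos: [0.4577, -0.271, 0.0256]
eef_rot: [-90.0, 0.1, 166.0]
contact_force: [-0.7, 1.7, 7.2]
gripper_width: 0.0413
```

Request:
{"fn": "apply_moves", "kwargs": {"deltas": [{"tx":0,"ty":0,"tz":0,"turn":0,"gripper":0.03},{"tx":0,"ty":-0.02,"tz":0,"turn":0,"gripper":0.03},{"tx":0,"ty":-0.06,"tz":0,"turn":0,"gripper":0.03},{"tx":0,"ty":-0.1,"tz":0,"turn":0,"gripper":0.03},{"tx":0,"ty":-0.14,"tz":0,"turn":0,"gripper":0.03}], "newtons": 60}}

```text
time_s: 10.5
tcp_pos: [0.4565, -0.2708, 0.1663]
eef_rot: [-90.0, -0.0, 166.0]
contact_force: [-0.2, -1.0, -0.6]
gripper_width: 0.0405
```

```bash
python3 -c "
from h import *
go((.601,-.073,.18))
T=r.get_state()['tcp_pos']
a=snap('scene','10',(200,110,310,210),6,[T,T-[0,0,.017]])
cv2.imwrite('pics/v10.png',a)"
```

```text
t 10.5 pos [ 0.4565 -0.2708  0.1663] F [-0.2 -1.  -0.6] w 0.0405 rot [-9.0000e+01 -1.0000e-02  1.6597e+02]
(0.601, -0.073, 0.18) -> txyz [-0.0922 -0.0138 -0.2269]
```

View pics/v10.png

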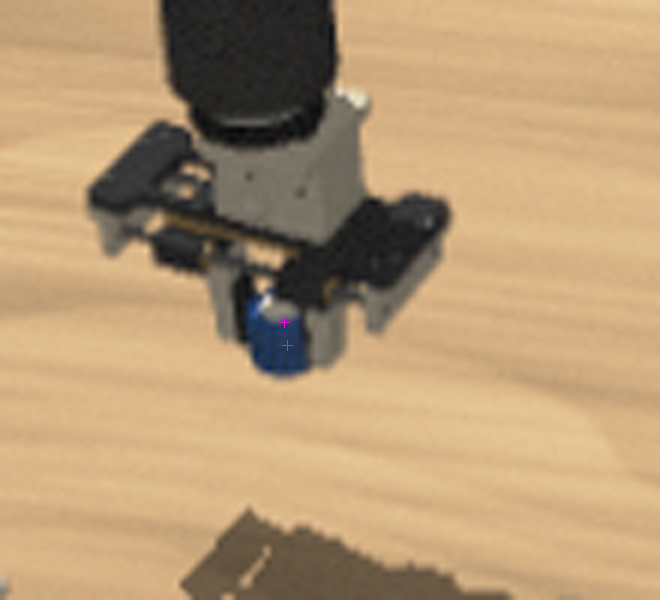

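Request:
{"fn": "apply_moves", "kwargs": {"deltas": [{"tx":-0.018,"ty":-0.014,"tz":-0.045,"turn":0,"gripper":0.03},{"tx":-0.036,"ty":-0.014,"tz":-0.09,"turn":0,"gripper":0.03},{"tx":-0.055,"ty":-0.014,"tz":-0.135,"turn":0,"gripper":0.03},{"tx":-0.073,"ty":-0.014,"tz":-0.18,"turn":0,"gripper":0.03},{"tx":-0.085,"ty":-0.014,"tz":-0.21,"turn":0,"gripper":0.03}]}}

```text
time_s: 11.05
tcp_pos: [0.5918, -0.0852, 0.1786]
eef_rot: [-90.0, 0.0, 166.0]
contact_force: [0.5, -1.0, -0.5]
gripper_width: 0.041
```

Request:
{"fn": "apply_moves", "kwargs": {"deltas": [{"tx":-0.007,"ty":0,"tz":-0.017,"turn":0,"gripper":0.03},{"tx":-0.007,"ty":0.01,"tz":-0.017,"turn":0,"gripper":0.03},{"tx":-0.007,"ty":0.02,"tz":-0.017,"turn":0,"gripper":0.03},{"tx":-0.007,"ty":0.02,"tz":-0.017,"turn":0,"gripper":0.03}]}}

```text
time_s: 11.45
tcp_pos: [0.5992, -0.0739, 0.1564]
eef_rot: [-89.9, -0.2, 165.9]
contact_force: [-0.0, 0.3, -0.8]
gripper_width: 0.0411
```

```bash
python3 -c "
from h import *
go((.601,-.073,.13))
T=r.get_state()['tcp_pos']
a=snap('scene','11',(250,150,340,240),6,[T-[0,0,.0245],(.601,-.073,.115)]); cv2.imwrite('pics/v11.png',a)
b=snap('top','11',(300,150,390,240),6,[T-[0,0,.0245],(.601,-.073,.115)]); cv2.imwrite('pics/v11t.png',b)"
```

```text
t 11.45 pos [ 0.5992 -0.0739  0.1564] F [-0.   0.3 -0.8] w 0.0411 rot [-89.94  -0.21 165.9 ]
(0.601, -0.073, 0.13) -> txyz [-0.0016  0.0264 -0.0013]
```

View pics/v11.png

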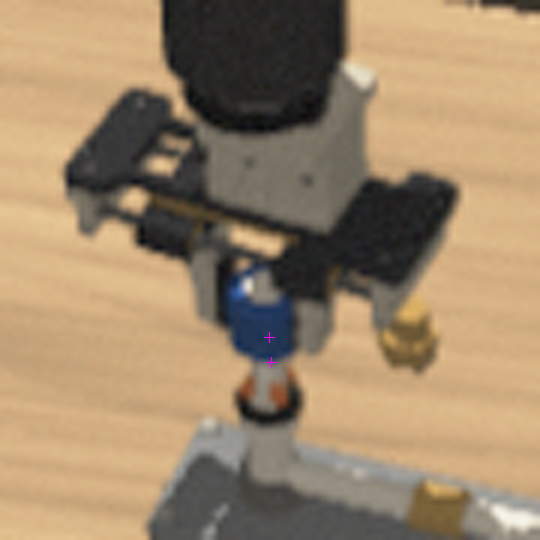

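View pics/v11t.png

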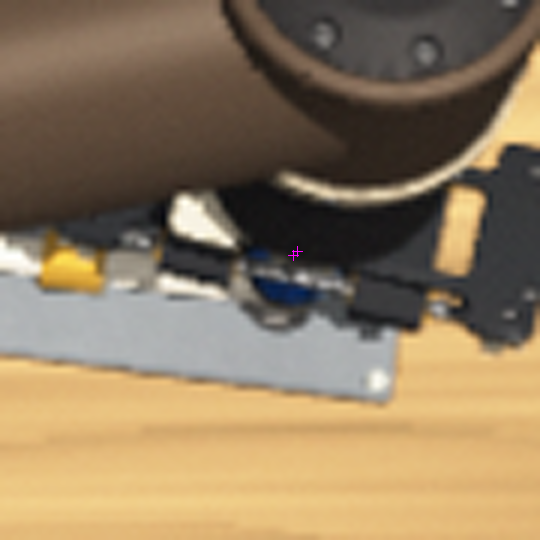

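```bash
python3 - <<'E'
from h import *
np.set_printoptions(precision=4,suppress=True)
S=np.load("scene11.npz");p=S['p'];C=cloud("scene",S['d'])
h=cv2.cvtColor(p,cv2.COLOR_RGB2HSV)
for y in range(192,224):
    b=np.nonzero((h[y,280:310,0]>100)&(h[y,280:310,0]<130)&(h[y,280:310,1]>110))[0]+280
    k=np.nonzero(p[y,285:306].max(1)<60)[0]+285
    print(y,"blue",(b.min(),b.max(),p[y,b].max(0)) if len(b) else "", "dark",(k.min(),k.max()) if len(k) else "", p[y,287:303].max(1))
T=r.get_state()['tcp_pos']
for nm,c in(("cap",T-[0,0,.0245]),("ring",np.array([.601,-.073,.091]))):
    R_=.021 if nm=="cap" else .019
    a=np.linspace(0,2*np.pi,90); q=proj("scene",c+np.c_[R_*np.cos(a),R_*np.sin(a),0*a]); print(nm,q.min(0),q.max(0))
b=(h[...,0]>100)&(h[...,0]<130)&(h[...,1]>110); b[:190]=0;b[212:]=0;b[:,:285]=0;b[:,302:]=0
q=C[b]; print("cap depth pts",len(q),np.nanmedian(q,0),np.nanmin(q,0),np.nanmax(q,0))
q=C[212:222,288:302].reshape(-1,3); q=q[(q[:,2]>.08)&(q[:,0]>.55)]; print("stud pts",len(q),np.nanmin(q,0),np.nanmax(q,0),np.nanmedian(q,0))
E
```

```text
192 blue  dark (np.int64(287), np.int64(305)) [ 52  50  60  68  59  68 102 149 161 119  34  34  36  36  35  37]
193 blue  dark (np.int64(287), np.int64(305)) [ 33  42 102 152 118  62  64  55  46  32  38  35  35  33  34  35]
194 blue (np.int64(292), np.int64(292), array([43, 56, 80], dtype=uint8)) dark (np.int64(286), np.int64(305)) [ 25  46 111 157 109  80  77  68  37  39  33  35  38  39  32  36]
195 blue (np.int64(291), np.int64(291), array([48, 62, 95], dtype=uint8)) dark (np.int64(286), np.int64(304)) [ 25  44  79  96  95 101 109 104  51  35  39  36  29  35  33  34]
196 blue (np.int64(288), np.int64(289), array([29, 51, 84], dtype=uint8)) dark (np.int64(286), np.int64(304)) [ 32  57  84 124 162 124 140 128  68  32  31  35  33  34  29  33]
197 blue (np.int64(288), np.int64(289), array([ 42,  69, 112], dtype=uint8)) dark (np.int64(286), np.int64(303)) [ 44  73 112 175 222 139 142 129  79  36  33  42  38  37  34  39]
198 blue (np.int64(288), np.int64(289), array([ 55,  95, 156], dtype=uint8)) dark (np.int64(286), np.int64(303)) [ 48 106 156 180 196 141 140 135 116  81  50  32  35  37
[... 2670 characters left out ...]
)) [197 201 179  77  31  29  25  30  27  26  31  43 111 185 212 213]
220 blue  dark (np.int64(293), np.int64(295)) [175 176 175 125 106  81  48  48  54  69  80 112 144 200 207 209]
221 blue  dark  [157 156 158 139 136 126 113 113 116 120 124 141 165 194 198 200]
222 blue  dark  [151 152 151 149 140 140 141 140 142 141 139 146 180 197 197 195]
223 blue  dark  [153 152 153 148 139 137 143 142 142 139 137 141 172 184 189 194]
cap [287.8459 201.1607] [300.8298 210.1006]
ring [289.1517 211.1327] [300.7009 219.2396]
cap depth pts 94 [ 0.6151 -0.0771  0.1569] [ 0.584  -0.0975  0.1313] [ 0.6217 -0.0593  0.1727]
stud pts 87 [ 0.5884 -0.0916  0.08  ] [ 0.6237 -0.0552  0.1169] [ 0.6101 -0.0718  0.0938]
```

Scene: the cap's lower edge (left px 287.7, bottom 209.7) and seal ring (288.9–300.0) are aligned in y; the cap needs about +3 mm in x. I'll shift, then lower in steps while reading the lateral force.

Request:
{"fn": "apply_moves", "kwargs": {"deltas": [{"tx":-0.003,"ty":0.003,"tz":-0.0005,"turn":0,"gripper":0.03},{"tx":-0.003,"ty":0.012,"tz":-0.0005,"turn":0,"gripper":0.03},{"tx":-0.003,"ty":0.02,"tz":-0.0005,"turn":0,"gripper":0.03},{"tx":-0.003,"ty":0.02,"tz":-0.0005,"turn":0,"gripper":0.03},{"tx":-0.003,"ty":0.02,"tz":-0.0005,"turn":0,"gripper":0.03}]}}

```text
time_s: 12.05
tcp_pos: [0.6041, -0.0733, 0.1381]
eef_rot: [-90.0, -0.0, 166.0]
contact_force: [-0.0, 0.6, 0.6]
gripper_width: 0.041
```

Request:
{"fn": "apply_moves", "kwargs": {"deltas": [{"tx":0,"ty":0.003,"tz":0,"turn":0,"gripper":0.03},{"tx":0,"ty":0.003,"tz":0,"turn":0,"gripper":0.03},{"tx":0,"ty":0.003,"tz":0,"turn":0,"gripper":0.03}]}}

```text
time_s: 12.35
tcp_pos: [0.6043, -0.0731, 0.1356]
eef_rot: [-90.0, 0.0, 166.0]
contact_force: [0.2, 0.7, -0.6]
gripper_width: 0.0405
```

```bash
python3 -c "
from h import *
go()
T=r.get_state()['tcp_pos']
a=snap('scene','12',(250,150,340,240),6,[T-[0,0,.0245]]); cv2.imwrite('pics/v12.png',a)
print(r.get_state()['moment'])"
```

```text
t 12.35 pos [ 0.6043 -0.0731  0.1356] F [ 0.2  0.7 -0.6] w 0.0405 rot [-90.     0.   165.98]
[-0.02781567  0.0246925   0.04729962]
```

View pics/v12.png

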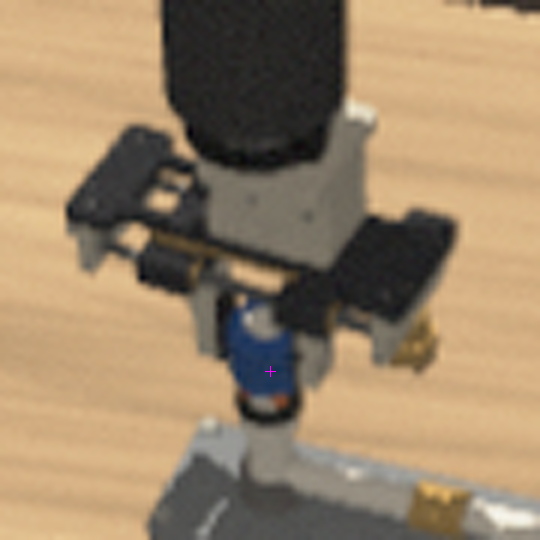

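Request:
{"fn": "apply_moves", "kwargs": {"deltas": [{"tx":0.001,"ty":0.001,"tz":0,"turn":0,"gripper":0.03},{"tx":0.001,"ty":0.003,"tz":0,"turn":0,"gripper":0.03},{"tx":0.001,"ty":0.005,"tz":0,"turn":0,"gripper":0.03},{"tx":0.001,"ty":0.005,"tz":0,"turn":0,"gripper":0.03}]}}

```text
time_s: 12.8
tcp_pos: [0.6036, -0.0731, 0.1307]
eef_rot: [-90.0, 0.0, 166.0]
contact_force: [0.4, -1.0, -0.3]
gripper_width: 0.0409
```

Request:
{"fn": "apply_moves", "kwargs": {"deltas": [{"tx":0,"ty":0.001,"tz":0,"turn":0,"gripper":0.03},{"tx":0,"ty":0.001,"tz":0,"turn":0,"gripper":0.03}]}}

```text
time_s: 13.0
tcp_pos: [0.6038, -0.0732, 0.1303]
eef_rot: [-90.0, 0.1, 166.0]
contact_force: [0.1, -1.2, 5.4]
gripper_width: 0.041
```

Request:
{"fn": "apply_moves", "kwargs": {"deltas": [{"tx":0,"ty":0.001,"tz":0,"turn":0,"gripper":0.03},{"tx":0,"ty":0.001,"tz":0,"turn":0,"gripper":0.03}]}}

```text
time_s: 13.2
tcp_pos: [0.604, -0.0731, 0.1297]
eef_rot: [-90.0, 0.1, 166.0]
contact_force: [-0.7, -1.8, 7.3]
gripper_width: 0.0409
```

Contact with the catches at the expected height (TCP 0.130), with little side force. Pressing on.

Request:
{"fn": "apply_moves", "kwargs": {"deltas": [{"tx":0,"ty":0.001,"tz":0.0003,"turn":0,"gripper":0.03},{"tx":0,"ty":0.002,"tz":0.0005,"turn":0,"gripper":0.03},{"tx":0,"ty":0.003,"tz":0.0005,"turn":0,"gripper":0.03},{"tx":0,"ty":0.004,"tz":0.0005,"turn":0,"gripper":0.03}]}}

```text
time_s: 13.6
tcp_pos: [0.6047, -0.0735, 0.127]
eef_rot: [-90.0, 0.2, 166.0]
contact_force: [-1.5, 0.8, 16.0]
gripper_width: 0.0406
```

Request:
{"fn": "apply_moves", "kwargs": {"deltas": [{"tx":0,"ty":0.001,"tz":0,"turn":0,"gripper":0.03},{"tx":0,"ty":0.002,"tz":0,"turn":0,"gripper":0.03},{"tx":0,"ty":0.003,"tz":0,"turn":0,"gripper":0.03}]}}

```text
time_s: 13.9
tcp_pos: [0.6047, -0.0735, 0.1245]
eef_rot: [-90.0, 0.2, 166.0]
contact_force: [-0.4, -0.7, 3.3]
gripper_width: 0.0411
```

Request:
{"fn": "apply_moves", "kwargs": {"deltas": [{"tx":0,"ty":0.001,"tz":0,"turn":0,"gripper":0.03},{"tx":0,"ty":0.002,"tz":0,"turn":0,"gripper":0.03},{"tx":0,"ty":0.003,"tz":0,"turn":0,"gripper":0.03}]}}

```text
time_s: 14.2
tcp_pos: [0.6029, -0.0733, 0.1181]
eef_rot: [-90.0, -0.0, 166.0]
contact_force: [-0.4, -1.3, -0.4]
gripper_width: 0.0409
```

```bash
python3 -c "
from h import *
go()
T=r.get_state()['tcp_pos']
a=snap('scene','13',(250,150,340,240),6,[T-[0,0,.0245]]); cv2.imwrite('pics/v13.png',a)"
```

```text
t 14.2 pos [ 0.6029 -0.0733  0.1181] F [-0.4 -1.3 -0.4] w 0.0409 rot [-9.0000e+01 -4.0000e-02  1.6596e+02]
```

View pics/v13.png

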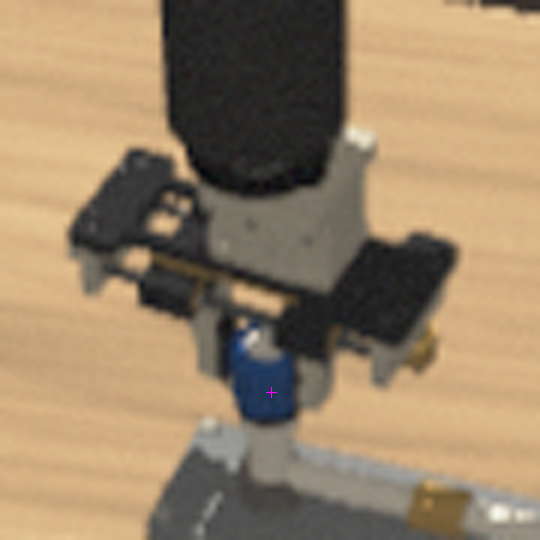

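The cap now covers the catches and ring (crop 265,385) with the force dropped to ~0. Pressing on until the ring reads about 14–15 N.

Request:
{"fn": "apply_moves", "kwargs": {"deltas": [{"tx":0,"ty":0.001,"tz":0,"turn":0,"gripper":0.03},{"tx":0,"ty":0.002,"tz":0,"turn":0,"gripper":0.03},{"tx":0,"ty":0.003,"tz":0,"turn":0,"gripper":0.03},{"tx":0,"ty":0.003,"tz":0,"turn":0,"gripper":0.03}]}}

```text
time_s: 14.65
tcp_pos: [0.6029, -0.0734, 0.1155]
eef_rot: [-90.0, -0.0, 166.0]
contact_force: [-2.2, 1.1, 3.2]
gripper_width: 0.0407
```

Request:
{"fn": "apply_moves", "kwargs": {"deltas": [{"tx":0,"ty":0.001,"tz":0,"turn":0,"gripper":0.03},{"tx":0,"ty":0.002,"tz":0,"turn":0,"gripper":0.03},{"tx":0,"ty":0.002,"tz":0,"turn":0,"gripper":0.03}]}}

```text
time_s: 14.95
tcp_pos: [0.6031, -0.0735, 0.114]
eef_rot: [-90.0, 0.0, 166.0]
contact_force: [-4.4, 0.4, 7.7]
gripper_width: 0.041
```

Request:
{"fn": "apply_moves", "kwargs": {"deltas": [{"tx":0.001,"ty":0.001,"tz":0,"turn":0,"gripper":0.03},{"tx":0.001,"ty":0.002,"tz":0,"turn":0,"gripper":0.03},{"tx":0.001,"ty":0.002,"tz":0,"turn":0,"gripper":0.03}]}}

```text
time_s: 15.25
tcp_pos: [0.603, -0.0734, 0.1129]
eef_rot: [-90.0, 0.1, 166.0]
contact_force: [-3.2, -0.1, 10.4]
gripper_width: 0.041
```

Request:
{"fn": "apply_moves", "kwargs": {"deltas": [{"tx":0.0005,"ty":0.001,"tz":0,"turn":0,"gripper":0.03},{"tx":0.0005,"ty":0.001,"tz":0,"turn":0,"gripper":0.03},{"tx":0.0005,"ty":0.001,"tz":0,"turn":0,"gripper":0.03}]}}

```text
time_s: 15.55
tcp_pos: [0.603, -0.0734, 0.1124]
eef_rot: [-90.0, 0.2, 166.0]
contact_force: [-2.8, -0.9, 11.6]
gripper_width: 0.041
```

Request:
{"fn": "apply_moves", "kwargs": {"deltas": [{"tx":0.0005,"ty":0.001,"tz":0,"turn":0,"gripper":0.03},{"tx":0.0005,"ty":0.002,"tz":0,"turn":0,"gripper":0.03},{"tx":0.0005,"ty":0.003,"tz":0,"turn":0,"gripper":0.03},{"tx":0.0005,"ty":0.003,"tz":0,"turn":0,"gripper":0.03},{"tx":0.0005,"ty":0.003,"tz":0,"turn":0,"gripper":0.03}]}}

```text
time_s: 16.05
tcp_pos: [0.6031, -0.0734, 0.1106]
eef_rot: [-90.0, 0.3, 166.0]
contact_force: [-4.8, -0.2, 18.9]
gripper_width: 0.0408
```

```bash
python3 -c "
from h import *
go()
T=r.get_state()['tcp_pos']
a=snap('scene','14',(250,150,370,260),5,[T-[0,0,.0245]]); cv2.imwrite('pics/v14.png',a); go()
b=snap('top','14',(210,130,450,280),3.2,[]); cv2.imwrite('pics/v14t.png',b); go()"
```

```text
t 16.05 pos [ 0.6031 -0.0734  0.1106] F [-4.8 -0.2 18.9] w 0.0408 rot [-90.01   0.26 166.04]
t 16.1 pos [ 0.6031 -0.0734  0.1106] F [-5.1 -1.2 18.7] w 0.0409 rot [-90.01   0.26 166.04]
t 16.15 pos [ 0.603  -0.0734  0.1106] F [-4.9 -1.3 19.7] w 0.0406 rot [-90.01   0.26 166.04]
```

View pics/v14.png

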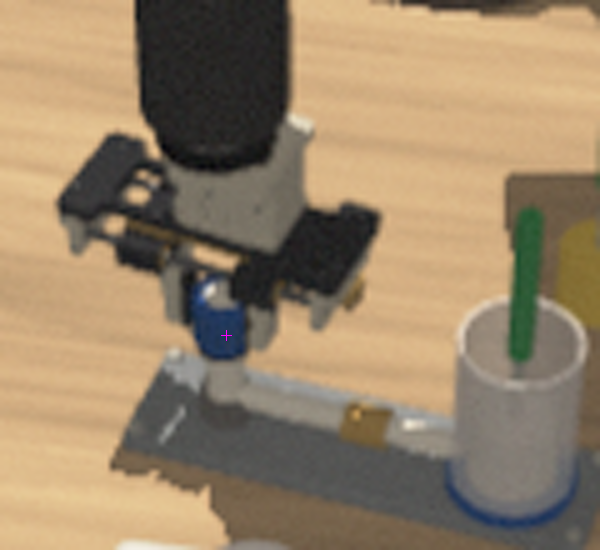

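View pics/v14t.png

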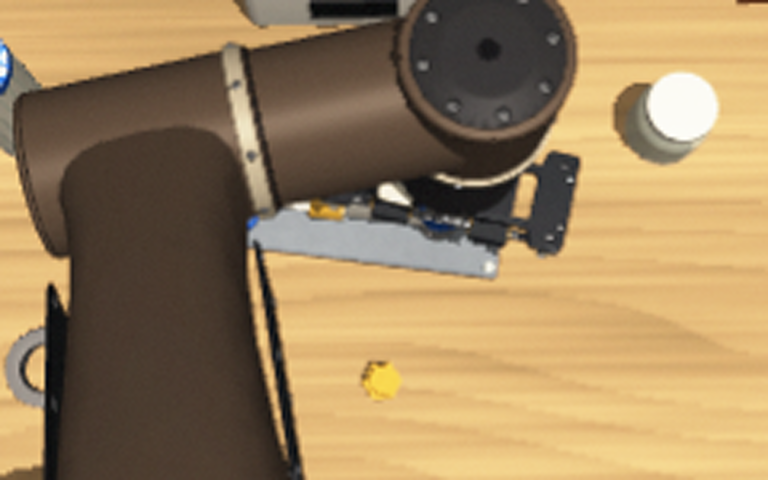

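The force rose at about 3.2 N/mm over the last 4.9 mm, which matches the ring spring without slip. That puts the squeeze at roughly 5 mm, held steady at ~19 N. The brush stands in the bowl (crop 525,285). Handing in.

```bash
python3 -c "
from h import *
go(); print(r.close_job())"
```

```text
t 16.15 pos [ 0.603  -0.0734  0.1106] F [-4.9 -1.3 19.7] w 0.0406 rot [-90.01   0.26 166.04]
the job is handed in; nothing more can be done
None
```

I brushed the bowl with two strokes and left the brush standing in it. I then snapped the blue cap onto the stud and handed in at 16.15 s while still pressing it. The hand-in gave no verdict.

- **Brush:** Each stroke raised the bristles about 60 mm, to near the rim, and brought them back down. On the first return the brush hung a few mm above the floor, so I lowered it until I felt contact (9 N). On the second return I felt no contact, but the brush was back at the same height before I let go. The last scene picture shows it upright in the bowl.
- **Cap:** It met the catches at the expected height. The push reached 16 N, then dropped to about 0 as the cap went past them.
- **Seal:** On the ring the force rose at about 3.2 N/mm, close to the stated 3 N/mm, so the cap did not seem to slip in the fingers. At the end it was steady at about 19 N, which means roughly 5 mm of squeeze. The cap centre was about 10 mm below the stud top.
- **Less certain:** About 5 N of side force remained in x, and it got slightly worse during the last press. The cameras disagreed by 3–6 mm in x. I judged the cap's centring from its going over the catches and onto the ring as expected, not from a separate measurement.
- **Bystanders:** I moved none knowingly. I did not measure their positions at the end.

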